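Show a trainee the order of addition

TASK

Show the trainee what goes in the mix: of the six things standing at the front of the worktop, point with the fingertips at the dark brown bottle with the blue cap, then at the jar with the cream lid, then at the clear glass beaker, each time from above, with the fingertips two or three centimetres over the middle of its top and held there for two seconds. Touch nothing, and rise well clear between them so that none of the other three gets pointed at. Finish while still pointing at the beaker.

Things in the scene. Friction and masses are not known exactly. Their poses are not given: they have to be found in the camera images.
- brown_bottle_top (a point): First to point at: round dark brown bottle with a bright blue cap, 56 mm across, 109 mm tall. The point is the centre of its cap's top, 109 mm above the worktop.
- jar_top (a point): Second to point at: wide round translucent white jar with a flat cream lid, 64 mm across, 100 mm tall. The point is the centre of its lid's top, 100 mm above the worktop.
- beaker_top (a point): Third to point at: clear glass beaker, open at the top, 69 mm across, 90 mm tall. The point is the centre of its open mouth, level with the rim, 90 mm above the worktop.
- white_bottle_top (a point): Not to be pointed at: round white bottle with a bright blue cap, 62 mm across, 137 mm tall. The point is the centre of its cap's top, 137 mm above the worktop.
- brown_vial_top (a point): Not to be pointed at: small dark brown bottle with a white cap, 42 mm across, 87 mm tall. The point is the centre of its cap's top, 87 mm above the worktop.
- cream_bottle_top (a point): Not to be pointed at: round bottle, cream-yellow all over with its cap, 64 mm across, 137 mm tall. The point is the centre of its cap's top, 137 mm above the worktop.
- brown_bottle: The brown bottle itself, loose and upright on the worktop; origin at the centre of its underside, z up. The six stand at least 120 mm apart, centre to centre, and change places from run to run.
- jar: The jar itself, loose and upright on the worktop; origin at the centre of its underside, z up. The six stand at least 120 mm apart, centre to centre, and change places from run to run.
- beaker: The beaker itself, loose and upright on the worktop; origin at the centre of its underside, z up. The six stand at least 120 mm apart, centre to centre, and change places from run to run.
- white_bottle: The white bottle itself, loose and upright on the worktop; origin at the centre of its underside, z up. The six stand at least 120 mm apart, centre to centre, and change places from run to run.
- brown_vial: The brown vial itself, loose and upright on the worktop; origin at the centre of its underside, z up. The six stand at least 120 mm apart, centre to centre, and change places from run to run.
- cream_bottle: The cream bottle itself, loose and upright on the worktop; origin at the centre of its underside, z up. The six stand at least 120 mm apart, centre to centre, and change places from run to run.
Mind the look-alikes: they are no part of the job. What is shaped like the cream_bottle but orange or pink is not meant.

How it is judged:
On the way, in this order (a step that is already met when the one before it is completed fails the run):
1. the fingertips dwell just above the brown bottle for 1.5 s (horizontal distance between the grasp point and brown_bottle_top below 0.025 m and z of the grasp point in the frame of brown_bottle_top between 0.02 and 0.08 m), for 1.5 s.
2. the fingertips dwell just above the jar for 1.5 s (horizontal distance between the grasp point and jar_top below 0.025 m and z of the grasp point in the frame of jar_top between 0.02 and 0.08 m), for 1.5 s.
3. the fingertips dwell just above the beaker for 1.5 s (horizontal distance between the grasp point and beaker_top below 0.025 m and z of the grasp point in the frame of beaker_top between 0.02 and 0.08 m), for 1.5 s.
At the end, for the whole second after the job is handed in: The fingers are still over the beaker: grasp point within 25 mm of the axis of its mouth and 20 to 80 mm above the rim (fingertips up to about 60 mm above it); all six things stand upright (within 0.1 rad) within 8 mm of where they were (all of step 3 and distance of each of brown_bottle, jar, beaker, white_bottle, brown_vial, cream_bottle from where it was at the start of the episode below 0.008 m and angle between each of brown_bottle, jar, beaker, white_bottle, brown_vial, cream_bottle's own z axis and vertical below 0.1 rad); the robot touches nothing.
It fails at once if the robot touches something (contact force between any of the fingers, the arm and anything else above 0.5 N).
It fails at once if the fingers come down onto or into the top of something that is to be pointed at ((horizontal distance between the grasp point and brown_bottle_top below 0.025 m and z of the grasp point in the frame of brown_bottle_top below 0.015 m) or (horizontal distance between the grasp point and jar_top below 0.025 m and z of the grasp point in the frame of jar_top below 0.015 m) or (horizontal distance between the grasp point and beaker_top below 0.025 m and z of the grasp point in the frame of beaker_top below 0.015 m)).
It fails at once if one of the other three is pointed at (grasp point less than 65 mm over its top, within 20 mm of its axis) ((horizontal distance between the grasp point and white_bottle_top below 0.02 m and z of the grasp point in the frame of white_bottle_top below 0.065 m) or (horizontal distance between the grasp point and brown_vial_top below 0.02 m and z of the grasp point in the frame of brown_vial_top below 0.065 m) or (horizontal distance between the grasp point and cream_bottle_top below 0.02 m and z of the grasp point in the frame of cream_bottle_top below 0.065 m)).
It fails at once if one of the six is moved by 8 mm or tipped (distance of any of brown_bottle, jar, beaker, white_bottle, brown_vial, cream_bottle from where it was at the start of the episode above 0.008 m or angle between any of brown_bottle, jar, beaker, white_bottle, brown_vial, cream_bottle's own z axis and vertical above 0.1 rad).
It also fails if it takes over 58 s, if anything falls off the work surface, if the arm or the gripper's body presses on something with over 40 N, if the wrist force passes 120 N, or if a joint passes its speed limit or range.

ROBOT

A 6-joint arm with a two-finger parallel gripper is mounted at the origin on a cart in front of the work surface, level with it; the furniture and walls round the work are solid. World frame = base frame: x ahead of the robot, y to its left, z up, the work surface at z = 0. Lengths are in m, angles in rad, forces in N, time in s.
With the tool pointing down it reaches from about 0.35 to 0.85 m from the base axis. Payload 8.1 kg.
Tool frame: the origin (TCP) lies at the very end of the fingers, on their centre line; the grasp point (between the pads) lies 19 mm behind it; z points along the fingers, y is the line along which they close (so a half turn about z gives the same grasp; the last joint's range is limited). The gripper opens to 93 mm and grips with 3 to 60 N. Pads are 15 mm wide; open, the fingers measure 128 mm over their backs; the gripper's body (75 mm by 188 mm) begins 65 mm behind the grasp point.
Start: joints at [-1.294, 0.13, 1.488, -0, 1.523, -0.085], TCP at [0.212, -0.561, 0.219] pointing down, gripper open.
Joint ranges: [-2.96, 2.96], [-0.89, 2.26], [0.02, 2.5], [-1.34, 4.48], [0, 2.73], [-2.66, 2.66]. Speed limits (rad/s): [2.39, 2.39, 2.79, 3.14, 3.14, 3.14].

INTERFACE

Orientations are given as a rotation vector (axis times angle).
In Python, from plant import robot gives the robot as it stands. The module is installed in compiled form; this text tells all that it offers.
- The arm moves only by the tool play_rows, never from a script. Its argument "increments" is text: rows parted by semicolons, each of 5 numbers parted by spaces: the shift along the tool's x, y, z in mm, then the turn about the tool's z in degrees, then the closure, from -1 (fully open) to 1 (shut). In form: dx dy dz yaw claw; .... A call has 1 to 20 rows; each row is the pose to reach, as a shift and turn from the pose commanded when the call began, along the tool's axes at that moment; what a row does not reach only later rows make up. A row lasts 1/10 s, in which the tool goes at most 50 mm and 8.59 degrees, less where a joint would pass 70% of its speed; a pose out of reach is approached as far as the arm can. A call with a gripper value outside its range is refused whole. The fingers move at their own pace and stop on an object; "force" is the grip in N (left out, the last holds). Time passes only in rows, so rows that repeat a pose let the fingers close. It gives the time, the measured TCP pose, the force, the opening and the grip force at its end, in the units of the state.
- robot.read_state(): the state, without advancing time (a new reading comes with each control period).
- robot.read_camera(name): name is "side" or "top"; returns the picture (480x640x3 uint8, blue, green, red); there is no depth.
- robot.calibration(name): a dict with "vertical_fov" (degrees; the focal length in pixels is half the picture's height over the tangent of half this angle, whatever the lens; pixels are square), "cx", "cy" (the principal point, pixels), "D" ([k1, k2, p1, p2, k3] as OpenCV has them; the pictures are not rectified), "rvec" (rotation vector, rad) and "tvec" (3), from world to camera coordinates, as OpenCV has them. Camera axes: x right, y down, z forward; pixel columns grow to the right and rows downward; lengths in m; the calibration is good to about 2 mm. A picture is of the moment at which its call begins. calibration takes no time and is no camera call.
- robot.close_job(): hands the job in; it is judged then, once.
Trained networks look in the newest picture that a camera, given by its name, has taken for a name from the list of things; names that differ only in an ending like _2 or _b are one class to them, and where a whole thing is asked for, a point or a joint stands for the part that bears it (a point fixed in the world has none). Each returns a list of dicts, best first, with "conf" (0 to 1); they miss things now and then, are a little off and sometimes report something else, mostly with a low value. They report only what shows in the picture. A call takes as long as a camera call. They do not tell look-alikes from the thing itself.
- robot.recognise(camera, query): "centre" ([x, y, z] in m, in world coordinates, good to about 4 mm: the middle of the surface that is visible of it).
- robot.regions_of(camera, query): "pixels" (480x640 bool, what is visible of it).
- robot.landmark_of(camera, query): "centre" ([x, y, z] in m, in world coordinates, good to about 4 mm: a listed point, or the origin of a listed thing).
The state is a dict: "t": time; "q": joint angles; "dq": joint speeds; "joint_torque": joint torques, N m; "tool_pos": TCP position; "orientation": TCP orientation; "force": force on the tool from outside, world axes, zero at the start; "wrist_torque": the same for the moment, N m; "opening": finger opening in m; "gripper_force": force on a finger pad.
Only numpy, scipy, OpenCV 4.12 (cv2) and the standard library are available. Lean on these libraries where they do the work, as an engineer would, in place of code of your own. Each camera call takes 0.05 s, during which the arm holds its last target. There are 200 camera calls.

## Working session

There is one attempt and no reset: what is moved stays moved. The work goes in short steps, Python scripts to look and compute and a tool call to move; the robot and the scene stay as the last step left them, time stands still between calls to the robot, and variables do not carry over. Pictures are saved under pics/ and viewed, at most 10 in all, crops included, and the job is handed in when it is done.

Besides the shell and the picture viewer there is one more tool, called as a command line: name --argument value ..., lists and objects as JSON in quotes. play_rows: Moves the arm, as the interface text tells. Its arguments: {"type":"object","properties":{"increments":{"type":"string"},"force":{"type":"number"}},"required":["increments"]}

```bash
mkdir -p pics; python3 - <<'E'
from plant import robot
import cv2
for c in ("side","top"):
    cv2.imwrite(f"pics/{c}0.png",robot.read_camera(c))
    for n in ("brown_bottle","jar","beaker","white_bottle","brown_vial","cream_bottle"):
        for r in robot.landmark_of(c,n+"_top")[:3]: print(c,n,[round(float(v),3) for v in r["centre"]],round(r["conf"],2))
s=robot.read_state();print(s["t"],s["tool_pos"],s["orientation"],s["opening"])
E
```

```text
side brown_bottle [0.454, 0.237, 0.107] 0.59
side jar [0.432, 0.089, 0.095] 0.63
side jar [0.43, 0.085, 0.002] 0.58
side beaker [0.432, 0.393, 0.092] 0.72
side white_bottle [0.458, -0.247, 0.137] 0.92
side brown_vial [0.621, -0.286, 0.09] 0.7
side cream_bottle [0.684, -0.395, 0.138] 0.84
side cream_bottle [0.52, 0.013, 0.135] 0.78
side cream_bottle [0.624, -0.287, 0.091] 0.74
top brown_bottle [0.459, 0.234, 0.108] 0.71
top jar [0.434, 0.085, 0.102] 0.75
top beaker [0.427, 0.389, 0.088] 0.55
top white_bottle [0.46, -0.25, 0.138] 0.7
top white_bottle [0.627, -0.281, 0.088] 0.25
top brown_vial [0.626, -0.286, 0.086] 0.49
top brown_vial [0.458, 0.236, 0.108] 0.39
top brown_vial [0.458, -0.252, 0.002] 0.17
top cream_bottle [0.567, -0.196, 0.136] 0.97
top cream_bottle [0.527, -0.351, 0.135] 0.91
top cream_bottle [0.518, 0.007, 0.136] 0.79
0.7 [ 0.21239741 -0.56115906  0.21866965] [ 3.09028559e+00  5.65240777e-01 -6.56847184e-06] 0.09327646386217964
```

View pics/side0.png

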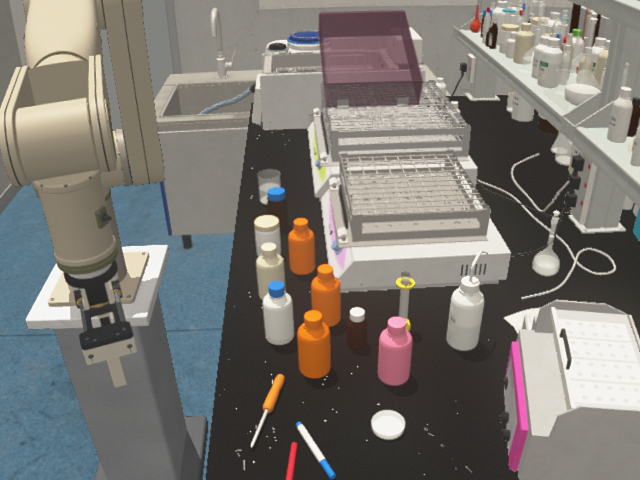

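View pics/top0.png

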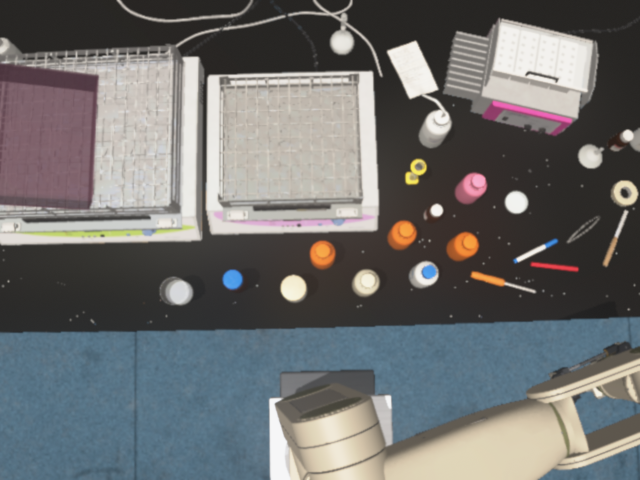

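```bash
python3 - <<'E'
from plant import robot
import cv2,numpy as np
P={"bb":(.457,.235,.109),"jar":(.433,.087,.1),"bk":(.43,.391,.09),"wb":(.459,-.249,.137),"vial":(.624,-.286,.087),"cA":(.684,-.395,.137),"cB":(.52,.01,.137),"cC":(.567,-.196,.137),"cD":(.527,-.351,.137)}
for c in("side","top"):
    k=robot.calibration(c);f=240/np.tan(np.radians(k["vertical_fov"])/2)
    K=np.array([[f,0,k["cx"]],[0,f,k["cy"]],[0,0,1.]])
    R=cv2.Rodrigues(np.array(k["rvec"],float))[0];print(c,"cam at",-R.T@np.array(k["tvec"]))
    u=cv2.projectPoints(np.array(list(P.values())),np.array(k["rvec"],float),np.array(k["tvec"],float),K,np.array(k["D"],float))[0].reshape(-1,2)
    print({n:tuple(v.round().astype(int).tolist()) for n,v in zip(P,u)})
from scipy.spatial.transform import Rotation as Ro
print(Ro.from_rotvec(robot.read_state()["orientation"]).as_matrix().round(4))
E
```

```text
side cam at [ 0.50538056 -1.26640267  0.86020809]
{'bb': (275, 191), 'jar': (266, 220), 'bk': (267, 174), 'wb': (275, 284), 'vial': (356, 311), 'cA': (395, 324), 'cB': (300, 221), 'cC': (325, 268), 'cD': (310, 314)}
top cam at [0.3216319  0.0217577  1.59549947]
{'bb': (233, 278), 'jar': (292, 287), 'bk': (173, 291), 'wb': (428, 272), 'vial': (436, 210), 'cA': (481, 182), 'cB': (322, 250), 'cC': (405, 229), 'cD': (468, 243)}
[[ 0.9353  0.354   0.    ]
 [ 0.354  -0.9353 -0.    ]
 [-0.      0.     -1.    ]]
```

The side picture shows the beaker's rim at (268,175), the brown bottle's blue cap at (276,191) and the jar's lid at (266,221). The top picture shows them at (175,291), (232,279) and (293,288). Reprojections of the network points agree with these, and both views match the listed heights. The extra "cream" hits are orange and pink look-alikes. I'll rise first, then travel high.

play_rows --increments "0 0 -50 0 0.5; 0 0 -100 0 0.5; 0 0 -110 0 0.5; 0 0 -110 0 0.5; 332 -260 -110 0 0.5; 332 -260 -110 0 0.5; 332 -260 -110 0 0.5; 332 -260 -110 0 0.5; 332 -260 -110 0 0.5; 332 -260 -110 0 0.5; 332 -260 -110 0 0.5; 332 -260 -110 0 0.5; 332 -260 -110 0 0.5; 332 -260 -110 0 0.5; 332 -260 -110 0 0.5; 332 -260 -110 0 0.5; 332 -260 -110 0 0.5; 332 -260 -110 0 0.5"

```text
t: 2.5
tool_pos: [0.4304, -0.2014, 0.3285]
orientation: [-3.091, -0.562, 0.0]
force: [0.8, 0.1, 0.7]
opening: 0.0228
gripper_force: 0.0
```

play_rows --increments "180 -398 0 0 0.5; 180 -398 0 0 0.5; 180 -398 0 0 0.5; 180 -398 0 0 0.5; 180 -398 0 0 0.5; 180 -398 0 0 0.5; 180 -398 0 0 0.5; 180 -398 0 0 0.5; 180 -398 0 0 0.5; 180 -398 0 0 0.5; 180 -398 0 0 0.5; 180 -398 0 0 0.5; 180 -398 0 0 0.5; 180 -398 0 0 0.5; 180 -398 0 0 0.5"

```text
t: 4.0
tool_pos: [0.4586, 0.2347, 0.3288]
orientation: [-3.091, -0.563, -0.001]
force: [-0.0, -0.0, -0.3]
opening: 0.0233
gripper_force: 0.0
```

```bash
python3 - <<'E'
from plant import robot
import cv2
for c in ("side","top"):
    i=robot.read_camera(c);cv2.imwrite(f"pics/{c}1.png",i)
    for n in ("brown_bottle","jar","beaker","cream_bottle"):
        for r in robot.landmark_of(c,n+"_top")[:3]: print(c,n,[round(float(v),3) for v in r["centre"]],round(r["conf"],2))
print(robot.read_state()["tool_pos"],robot.read_state()["t"])
E
```

```text
side brown_bottle [0.455, 0.233, 0.109] 0.87
side brown_bottle [0.623, -0.289, 0.0] 0.21
side jar [0.431, 0.092, 0.097] 0.76
side beaker [0.429, 0.085, 0.002] 0.73
side beaker [0.461, -0.25, 0.001] 0.57
side cream_bottle [0.566, -0.201, 0.135] 0.95
side cream_bottle [0.519, 0.014, 0.137] 0.81
side cream_bottle [0.441, -0.099, 0.136] 0.75
top brown_bottle [0.459, 0.237, 0.111] 0.64
top jar [0.433, 0.085, 0.102] 0.92
top beaker [0.429, 0.391, 0.089] 0.52
top cream_bottle [0.441, -0.1, 0.137] 0.95
top cream_bottle [0.563, -0.199, 0.135] 0.87
top cream_bottle [0.516, 0.011, 0.139] 0.77
[0.45831346 0.23552202 0.32859015] 4.5
```

View pics/side1.png

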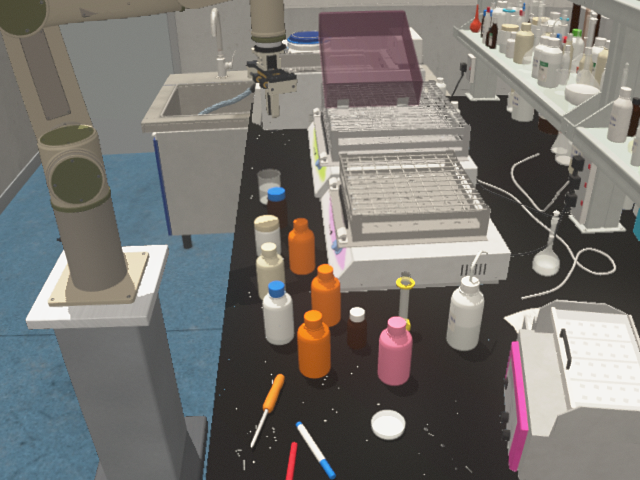

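The picture shows the fingers at (275,112), straight above the blue cap at (276,191). The fresh estimates agree with the first ones, so I'll descend.

play_rows --increments "0 0 50 0 0.5; 0 0 100 0 0.5; 0 0 140 0 0.5; 0 0 165 0 0.5; 0 0 180 0 0.5; 0 0 188 0 0.5; 0 0 193 0 0.5; 0 0 193 0 0.5; 0 0 193 0 0.5; 0 0 193 0 0.5; 0 0 193 0 0.5; 0 0 193 0 0.5; 0 0 193 0 0.5; 0 0 193 0 0.5; 0 0 193 0 0.5; 0 0 193 0 0.5; 0 0 193 0 0.5; 0 0 193 0 0.5; 0 0 193 0 0.5; 0 0 193 0 0.5"

```text
t: 6.5
tool_pos: [0.4584, 0.2355, 0.1356]
orientation: [-3.09, -0.565, -0.0]
force: [-0.5, 0.7, -0.7]
opening: 0.0234
gripper_force: 0.0
```

play_rows --increments "0 0 0 0 0.5; 0 0 0 0 0.5; 0 0 0 0 0.5; 0 0 0 0 0.5; 0 0 0 0 0.5; 0 0 0 0 0.5; 0 0 0 0 0.5; 0 0 0 0 0.5; 0 0 0 0 0.5; 0 0 0 0 0.5"

```text
t: 7.5
tool_pos: [0.4584, 0.2355, 0.1357]
orientation: [-3.09, -0.565, -0.0]
force: [0.1, 0.2, 0.4]
opening: 0.0234
gripper_force: 0.0
```

```bash
python3 - <<'E'
from plant import robot
import cv2,numpy as np
a=robot.read_camera("side")[60:300,180:380];b=robot.read_camera("top")[180:420,120:420]
cv2.imwrite("pics/b.png",np.hstack([cv2.resize(a,None,fx=1.6,fy=1.6),cv2.resize(b,None,fx=1.6,fy=1.6)]))
print(robot.read_state()["tool_pos"],robot.read_state()["t"])
E
```

```text
[0.45834901 0.23549045 0.1356451 ] 7.6
```

View pics/b.png

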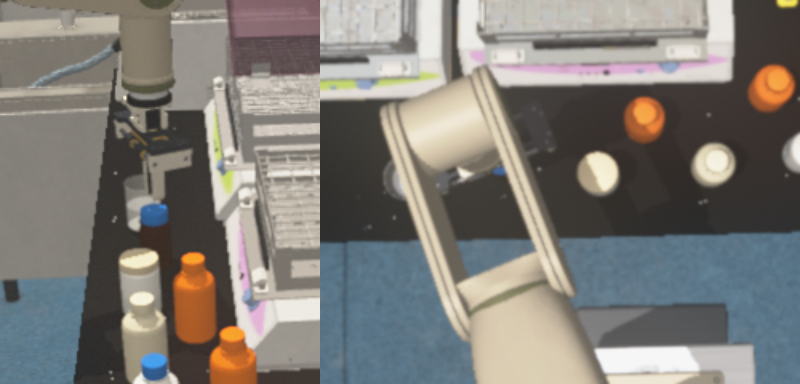

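The picture shows the tips just above the blue cap with a clear gap, and everything is still standing. Next is the jar.

play_rows --increments "0 0 -50 0 0.5; 0 0 -100 0 0.5; 0 0 -150 0 0.5; 0 0 -170 0 0.5; 0 0 -170 0 0.5; -25 43 -170 0 0.5; -50 86 -170 0 0.5; -77 130 -170 0 0.5; -77 130 -170 0 0.5; -77 130 -170 0 0.5; -77 130 -170 0 0.5; -77 130 -120 0 0.5; -77 130 -75 0 0.5; -77 130 -40 0 0.5; -77 130 -15 0 0.5; -77 130 0 0 0.5; -77 130 5 0 0.5; -77 130 9 0 0.5; -77 130 9 0 0.5; -77 130 9 0 0.5"

```text
t: 9.6
tool_pos: [0.4331, 0.087, 0.1276]
orientation: [3.09, 0.566, 0.002]
force: [0.6, -0.4, 0.2]
opening: 0.0227
gripper_force: 0.0
```

play_rows --increments "0 0 0 0 0.5; 0 0 0 0 0.5; 0 0 0 0 0.5; 0 0 0 0 0.5; 0 0 0 0 0.5; 0 0 0 0 0.5; 0 0 0 0 0.5; 0 0 0 0 0.5; 0 0 0 0 0.5; 0 0 0 0 0.5; 0 0 0 0 0.5; 0 0 0 0 0.5; 0 0 0 0 0.5; 0 0 0 0 0.5; 0 0 0 0 0.5; 0 0 0 0 0.5; 0 0 0 0 0.5; 0 0 0 0 0.5; 0 0 0 0 0.5; 0 0 0 0 0.5"

```text
t: 11.6
tool_pos: [0.4323, 0.0866, 0.1266]
orientation: [-3.09, -0.565, 0.0]
force: [0.1, 0.1, -0.1]
opening: 0.0233
gripper_force: 0.0
```

```bash
python3 - <<'E'
from plant import robot
import cv2,numpy as np
a=robot.read_camera("side")[60:300,180:380];b=robot.read_camera("top")[180:420,120:420]
cv2.imwrite("pics/j.png",np.hstack([cv2.resize(a,None,fx=1.6,fy=1.6),cv2.resize(b,None,fx=1.6,fy=1.6)]))
for c in ("side","top"):
  for r in robot.landmark_of(c,"beaker_top")[:2]: print(c,r["centre"],r["conf"])
print(robot.read_state()["tool_pos"],robot.read_state()["t"])
E
```

```text
side [0.621, -0.2862, -0.0044] 0.52
top [0.4309, 0.3916, 0.0884] 0.89
top [0.4588, -0.2508, 0.1371] 0.59
[0.43236905 0.08661249 0.1266535 ] 11.8
```

View pics/j.png

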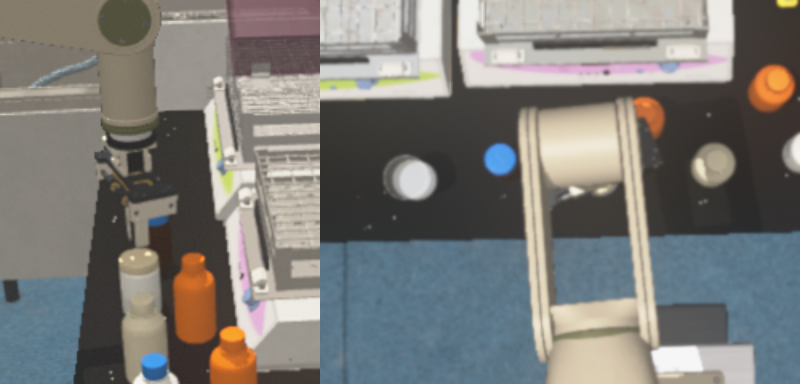

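The picture shows the tips just above the cream lid, with nothing disturbed. Next is the beaker.

play_rows --increments "0 0 -50 0 0.5; 0 0 -100 0 0.5; 0 0 -150 0 0.5; 0 0 -180 0 0.5; 0 0 -180 0 0.5; 15 -41 -180 0 0.5; 30 -82 -180 0 0.5; 45 -123 -180 0 0.5; 60 -164 -180 0 0.5; 75 -205 -180 0 0.5; 90 -246 -180 0 0.5; 105 -286 -180 0 0.5; 105 -286 -180 0 0.5; 105 -286 -180 0 0.5; 105 -286 -180 0 0.5; 105 -286 -180 0 0.5"

```text
t: 13.4
tool_pos: [0.4296, 0.3902, 0.3067]
orientation: [3.091, 0.563, 0.0]
force: [-0.8, -0.6, -0.3]
opening: 0.0232
gripper_force: 0.0
```

play_rows --increments "0 0 45 0 0.5; 0 0 90 0 0.5; 0 0 130 0 0.5; 0 0 155 0 0.5; 0 0 172 0 0.5; 0 0 182 0 0.5; 0 0 189 0 0.5; 0 0 189 0 0.5; 0 0 189 0 0.5; 0 0 189 0 0.5; 0 0 189 0 0.5; 0 0 189 0 0.5; 0 0 189 0 0.5; 0 0 189 0 0.5; 0 0 189 0 0.5; 0 0 189 0 0.5; 0 0 189 0 0.5; 0 0 189 0 0.5; 0 0 189 0 0.5; 0 0 189 0 0.5"

```text
t: 15.4
tool_pos: [0.4293, 0.3913, 0.1176]
orientation: [3.09, 0.565, -0.0]
force: [-0.3, -0.5, 0.4]
opening: 0.0233
gripper_force: 0.0
```

play_rows --increments "0 0 0 0 0.5; 0 0 0 0 0.5; 0 0 0 0 0.5; 0 0 0 0 0.5; 0 0 0 0 0.5; 0 0 0 0 0.5; 0 0 0 0 0.5; 0 0 0 0 0.5; 0 0 0 0 0.5; 0 0 0 0 0.5"

```text
t: 16.4
tool_pos: [0.4293, 0.3913, 0.1176]
orientation: [3.09, 0.565, -0.0]
force: [-0.0, 0.1, 0.6]
opening: 0.0234
gripper_force: 0.0
```

```bash
python3 - <<'E'
from plant import robot
import cv2,numpy as np
a=robot.read_camera("side")[60:300,180:380];b=robot.read_camera("top")[180:420,120:420]
cv2.imwrite("pics/k.png",np.hstack([cv2.resize(a,None,fx=1.6,fy=1.6),cv2.resize(b,None,fx=1.6,fy=1.6)]))
for c in ("side","top"):
  for r in robot.landmark_of(c,"beaker_top")[:2]: print(c,r["centre"],r["conf"])
print(robot.read_state()["tool_pos"],robot.read_state()["t"],robot.read_state()["force"])
E
```

```text
side [0.4304, 0.3906, 0.0931] 0.69
top [0.4287, 0.3886, 0.0865] 0.65
top [0.4311, 0.3904, -0.002] 0.17
[0.42931957 0.39129705 0.11764578] 16.6 [-0.71309281  0.4504103  -0.22731019]
```

View pics/k.png

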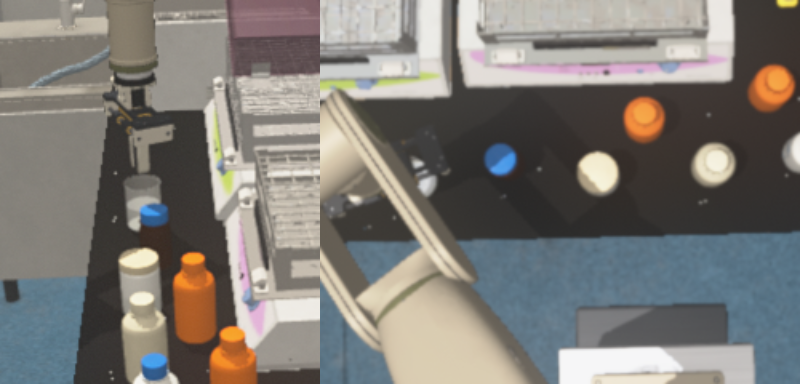

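The picture shows the tips centred just above the beaker's mouth, with nothing moved, so I'm handing in.

```bash
python3 -c "
from plant import robot
print(robot.close_job())"
```

```text
the job is handed in; nothing more can be done
None
```

I pointed at the brown bottle, the jar and the beaker in that order, holding each for at least two seconds about 27 mm above its top, and handed the job in still over the beaker; nothing looked moved in the pictures, and the hand-in returned no verdict.

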